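# Line, load and latch the key organiser's drawer

## Robot

A 6-joint arm with a two-finger parallel gripper is mounted at the origin on the work surface. World frame = base frame: x ahead of the robot, y to its left, z up, the work surface at z = 0. Lengths are in m, angles in degrees, forces in N, time in s.
With the tool pointing down it reaches from about 0.35 to 0.85 m from the base axis. Payload 8.1 kg.
Tool frame: the origin (TCP) lies on the mounting face of the last link; the fingertips stand 186 mm ahead of it and the grasp point (between the pads) lies hold_point_z ahead of it (hold_point_z is the distance from the TCP to the grasp point, in m); z points along the fingers, y is the line along which they close (so a half turn about z gives the same grasp; the last joint's range is limited). The gripper opens to 93 mm and grips with 3 to 60 N. Pads are 15 mm wide; open, the fingers measure 128 mm over their backs; the gripper's body (75 mm by 188 mm) begins 65 mm behind the grasp point.
Start: joints at [62.659, 7.471, 85.268, -0, 87.261, -4.893], TCP at [0.229, 0.555, 0.405] pointing down, gripper open.
Joint ranges: [-169.43, 169.43], [-51.17, 129.36], [1.28, 143.12], [-76.62, 256.62], [0, 156.53], [-152.29, 152.29]. Speed limits (degrees/s): [136.94, 136.94, 159.86, 180, 180, 180].

## Interface

Orientations are given as [roll, pitch, yaw] about the fixed x, y, z axes, in that order (R = Rz(yaw) Ry(pitch) Rx(roll)).
In Python, from bench import * gives the robot as it stands.
- The arm moves only by the tool send_rows, never from a script. Its argument "rows" is text: rows parted by semicolons, each of 5 numbers parted by spaces: the closure, from -1 (fully open) to 1 (shut), then the shift along the tool's x, y, z in mm, then the turn about the tool's z in degrees. In form: jaw dx dy dz spin; .... A call has 1 to 10 rows; each row shifts and turns the commanded pose from where the row before left it, along the tool's axes as they then stand; what a row does not reach is not made up. A row lasts 1/8 s, in which the tool goes at most 62.5 mm and 10.7 degrees, less where a joint would pass 70% of its speed; a pose out of reach is approached as far as the arm can. A call with a gripper value outside its range is refused whole. The fingers move at their own pace and stop on an object; "grip_force" is the grip in N (left out, the last holds). Time passes only in rows, so rows that do not move let the fingers close. It gives the time, the measured TCP pose, the force, the opening and the grip force at its end, in the units of the state.
- get_obs(): the state, without advancing time (a new reading comes with each control period).
- snapshot(name): name is "scene" or "side" or "wrist"; returns the picture (400x640x3 uint8, blue, green, red); there is no depth.
- camera_params(name): a dict with "K" (3x3 intrinsics, pixels), "rvec" (rotation vector, rad) and "tvec" (3), from world to camera coordinates, as OpenCV has them; the wrist camera has in their place "hand_eye" (4x4, takes a point from camera to tool coordinates, whose origin is the TCP and whose axes are the flange's). Camera axes: x right, y down, z forward; pixel columns grow to the right and rows downward; lengths in m; the calibration is good to about 2 mm. A picture is of the moment at which its call begins: read the wrist's pose just before it. camera_params takes no time and is no camera call.
- finish_job(): hands the job in; it is judged then, once.
The state is a dict: "time": time; "joints": joint angles; "joint_velocities": joint speeds; "effort": joint torques, N m; "tcp_pos": TCP position; "eef_rot": TCP orientation; "force": force on the tool from outside, world axes, zero at the start; "torque": the same for the moment, N m; "opening": opening from 0.0 (shut) to 1.0 (fully open); "grasp_force": force on a finger pad.
Only numpy, scipy, OpenCV 4.12 (cv2) and the standard library are available. Lean on these libraries where they do the work, as an engineer would, in place of code of your own. Each camera call takes 0.05 s, during which the arm holds its last target. There are 200 camera calls.

## Task

Get the key organiser's drawer ready: slide the liner board, which lies upside down on the organiser's top, forward until its tongue stands out past the front edge and you can get hold of it, turn it over and lay it flat, cork side up, in the drawer. Then put all the loose bits lying on the table (whichever of bike key, silicone key cover, hair clip and padlock are there) into the drawer on top of it, push the drawer fully shut and swing the bar latch down until it rests in its catch. Leave the ceramic bird, the dish and the glasses case as they stand.

Things in the scene. Friction and masses are not known exactly. Their poses are not given: they have to be found in the camera images.
- organiser: Fixed mint green metal key organiser, 260 mm wide (y -120 to +140), 194 deep; flat top (deck, 190 deep) 60 mm above the table, 170 mm high back panel with steel pegs at the rear. Origin: on the table, at the front face; x points from front to back, y to the left seen from the robot, z up. At the front: drawer on the right, then the fascia with the latch pivot, then an open cubby.
- deck_edge (a point): Point on the upper front edge of the deck, straight above the middle of the drawer; axes as the organiser's.
- drawer (a joint): How far the slim drawer is out, m: 0 shut, 0.142 at its outer stop. It slides towards the organiser's -x with about 2 N of friction, stays where it is left and starts part way out. It must be drawn right out for the liner to go in: the inside then stands wholly in front of the deck, its rear end 4 mm before the deck's edge.
- drawer_floor (a point): Centre of the drawer's inner floor, moving with the drawer (12 mm above the table); axes as the organiser's. Inside the drawer is 136 mm along x, 116 mm along y; side and back walls 3 to 4 mm thick, their tops 34 mm above this floor.
- drawer_front (a point): Middle of the top edge of the drawer's front panel, outer face, 54 mm above the table. The panel is 8 mm thick, 132 wide, from 4 to 54 mm above the table, no handle; a small latch catch stands 14 mm out of it (40 mm left of its middle, 24 to 37 mm above the table; seen, not felt). Shut, it stands 6 mm before the organiser's front face.
- latch (a joint): Angle of the swing bar latch, rad: 0 = lying level in its catch on the drawer front, pi/2 = upright, more (to 2.5) = leaning over to the left. Its stiff hinge stays where it is left (about 0.05 N m). It starts open, leaning a little past upright.
- latch_pivot (a point): Pivot of the latch, 12 mm before the fascia, 34 mm above the table. The steel bar is 4 x 10 mm thick and 76 mm long from here; it turns in a plane parallel to the organiser's front: closed it points to the organiser's -y, opening it swings up and over to +y.
- latch_knob (a point): Centre of the knob at the latch's free end, 66 mm from the pivot: a dark cylinder of 12 mm diameter, which stands 18 mm forward (organiser's -x) of the bar; this point is at the middle of its length.
- liner: Liner, 0.22 kg: aluminium sheet 3 mm thick, cork on one face, two black rubber battens on the other. Plate 90 (x) x 100 (y) mm; tongue 36 wide, 34 long out of its -x edge. Battens 8 (x) x 80 (y) x 6 mm high at x = -30, +30 mm. Origin: centre of the cork face; z points out of the batten side: up = upside down (as at the start, on the deck, tongue to the front). On its battens the cork is 9 mm up.
- tongue_tip (a point): Middle of the end of the liner's tongue, at (-79, 0, 1.5) mm in the liner's frame. Gripped lightly (3 to 4 N) across the tongue's two side edges and lifted, the board turns in the grip and hangs down roughly upright; a harder grip resists this turning more.
- bike_key: Loose bike key lying flat: black plastic head 30 x 26 mm, 9 mm thick, with a steel blade 8 mm wide and 34 mm long out of its +x side. Origin: centre of the head's underside. May be absent.
- key_cover: Loose hard silicone key cover, dark rounded block 46 (x) x 30 (y) x 13 (z) mm. Origin: centre of its underside. May be absent.
- hair_clip: Loose black plastic hair claw clip, 50 (x) x 18 (y) x 18 (z) mm. Origin: centre of its underside. May be absent.
- padlock: Loose small brass padlock lying flat: body 30 (x) x 32 (y) x 14 (z) mm, steel shackle reaching 21 mm out of the +x side. Origin: centre of the brass body's underside. May be absent.
- bird: Small white ceramic bird ornament, 58 mm high, 40 mm across, loose on the left rear of the deck: leave it alone. Origin: centre of its foot.
- dish: White ceramic dish, 100 mm across, 28 mm high, loose on the table to the left: leave it alone. Origin: centre of its foot.
- glasses_case: Grey glasses case, 65 (x) x 155 (y) x 42 mm, loose on the table to the right: leave it alone. Origin: centre of its underside.
Not all that is in view belongs to the job. Leave any green look-alike of the key_cover alone.

How it is judged:
By the outcome, as a careful person would: the job done as asked, in the order asked, and still so for the second after the job is handed in, with the robot touching nothing.
Of bike_key, key_cover, hair_clip, padlock only 2 to 4 are there at a start; the rules pass over those that are not, and their reading is None.
At some moment in a run one of bike_key, key_cover, hair_clip, padlock may be knocked a few centimetres aside while the robot is not near it.
It also fails if it takes over 210 s, if anything falls off the work surface, if the arm or the gripper's body presses on something with over 40 N, if the wrist force passes 120 N, or if a joint passes its speed limit or range.

## Working session

There is one attempt and no reset: what is moved stays moved. The work goes in short steps, Python scripts to look and compute and a tool call to move; the robot and the scene stay as the last step left them, time stands still between calls to the robot, and variables do not carry over. Pictures are saved under pics/ and viewed, at most 14 in all, crops included, and the job is handed in when it is done.

Besides the shell and the picture viewer there is one more tool, called after ">>>" by a JSON object that holds its "op" and its "data", one argument or row to a line. send_rows: Moves the arm, as the interface text tells. Its arguments: {"type":"object","properties":{"rows":{"type":"string"},"grip_force":{"type":"number"}},"required":["rows"]}

```bash
ls; mkdir -p pics
cat > h.py <<'E'
from bench import *
import numpy as np, cv2
from scipy.spatial.transform import Rotation as R
def cam(n,o=None):
    p=camera_params(n)
    if n=="wrist":
        o=o or get_obs()
        T=np.eye(4);T[:3,:3]=R.from_euler('xyz',o['eef_rot'],degrees=True).as_matrix();T[:3,3]=o['tcp_pos']
        W=T@np.array(p['hand_eye']); W=np.linalg.inv(W)
        return np.array(p['K']),W[:3,:3],W[:3,3]
    return np.array(p['K']),cv2.Rodrigues(np.array(p['rvec'],float))[0],np.array(p['tvec'],float).ravel()
def world(c,u,v,z):
    K,Rm,t=c
    d=Rm.T@np.linalg.solve(K,[u,v,1.]); o=-Rm.T@t
    return o+d*(z-o[2])/d[2]
def pix(c,P):
    K,Rm,t=c
    q=K@(Rm@np.asarray(P,float)+t); return q[:2]/q[2]
E
python3 - <<'E'
from h import *
o=get_obs();print(o); print({k:np.array(v).tolist() for k,v in camera_params('wrist').items()})
print([k for k in dir() if 'hold' in k]);
try: print(hold_point_z)
except Exception as e: print(e)
for n in('scene','side'):
    im=snapshot(n);cv2.imwrite(f'pics/{n}0.png',im)
    c=cam(n);print(n,-c[1].T@c[2])
E
```

```text
pics
{'time': 0.0, 'joints': array([ 6.26571654e+01,  7.51577988e+00,  8.53292088e+01, -3.46586791e-04,
        8.72626848e+01, -4.89294140e+00]), 'joint_velocities': array([ 0.06698967, -0.08408808, -0.02531561, -0.00175416,  0.02269656,
       -0.03652186]), 'effort': array([ 1.20232322e-03, -5.59852123e+01, -4.91753054e+01,  7.71704572e-02,
        3.57221067e-02, -1.59681927e-04]), 'tcp_pos': array([0.22899758, 0.55433015, 0.40368081]), 'eef_rot': array([-1.79892689e+02, -8.83902294e-03,  1.57550115e+02]), 'force': array([-0.12822278,  0.81094882, -1.1632029 ]), 'torque': array([ 0.0477315 ,  0.01243058, -0.01823955]), 'grasp_force': 0.0, 'opening': 0.9990383819925646}
{'K': [[345.91791451232064, 0.0, 320.71755761754406], [0.0, 345.91791451232064, 205.7781950308255], [0.0, 0.0, 1.0]], 'hand_eye': [[-0.0007649356398956707, -0.9665250565281441, -0.2565711012112093, 0.06965065072562673], [0.9999993671854914, -0.0009509815953425138, 0.0006010512627273461, 0.00036916874639492114], [-0.000824925500832514, -0.2565704790837619, 0.9665251723367814, 0.02023756245096381], [0.0, 0.0, 0.0, 1.0]]}
['hold_point_z']
0.1673
scene [ 0.95129264 -0.47608016  0.82090272]
side [0.52526313 0.90411955 1.21095329]
```

View pics/scene0.png

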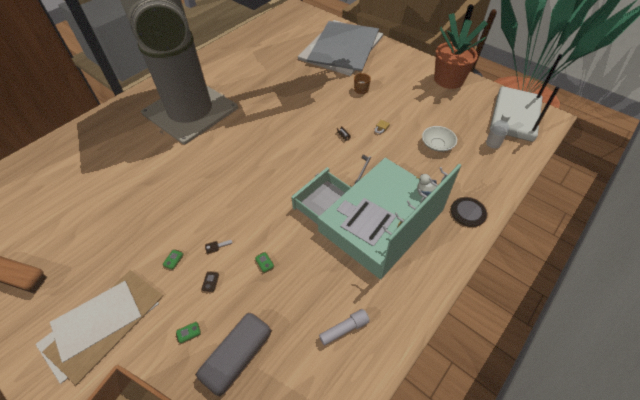

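View pics/side0.png

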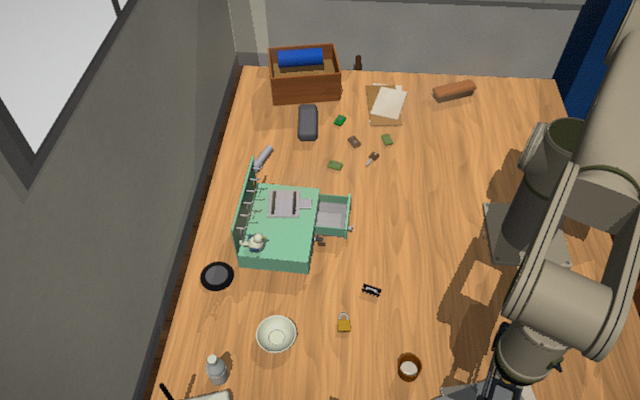

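The scene view shows the organiser at (390,215), with its drawer partly out at (325,195) and the liner on the deck at (367,220). All four bits are there: bike key (215,246), dark block (210,282), hair clip (344,133) and padlock (382,127). The key_cover candidates are the dark block (210,282) and the green ones at (173,260), (264,262) and (188,332). The dark one fits the description; a crop will confirm it.

Run:
```python
import cv2,numpy as np
a=cv2.imread('pics/scene0.png');b=cv2.imread('pics/side0.png')
x=cv2.resize(a[150:280,285:465],None,fx=4.4,fy=4.4,interpolation=cv2.INTER_CUBIC)
cv2.imwrite('pics/c1.png',x)
y=cv2.resize(b[150:280,225:365],None,fx=4.4,fy=4.4,interpolation=cv2.INTER_CUBIC)
cv2.imwrite('pics/c2.png',y)
p=cv2.resize(a[230:350,155:285],(520,480),interpolation=cv2.INTER_CUBIC)
q=cv2.resize(a[115:185,330:400],(280,280),interpolation=cv2.INTER_CUBIC)
z=np.zeros((480,800,3),np.uint8);z[:,:520]=p;z[:280,520:]=q
cv2.imwrite('pics/c3.png',z)
```

```text
(no output)
```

View pics/c1.png

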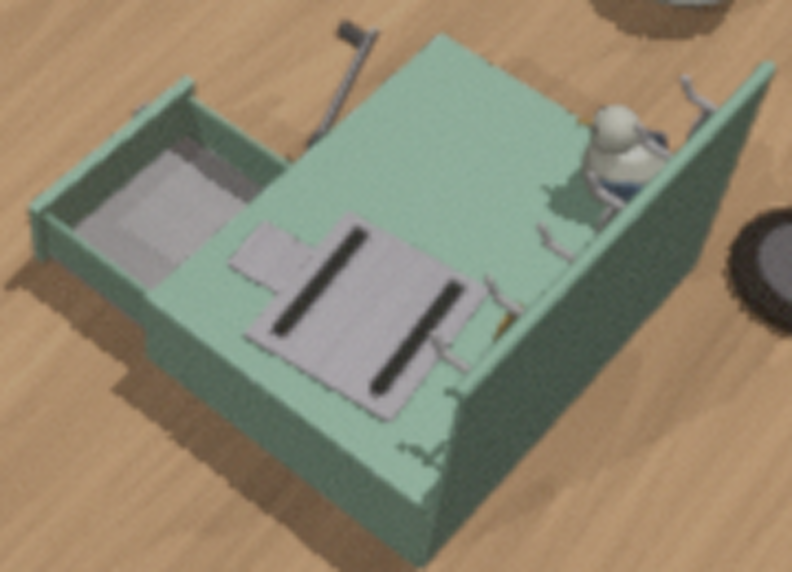

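View pics/c2.png

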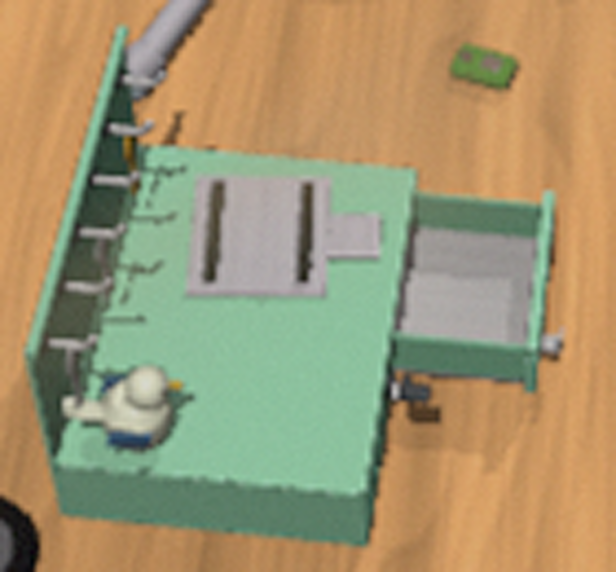

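View pics/c3.png

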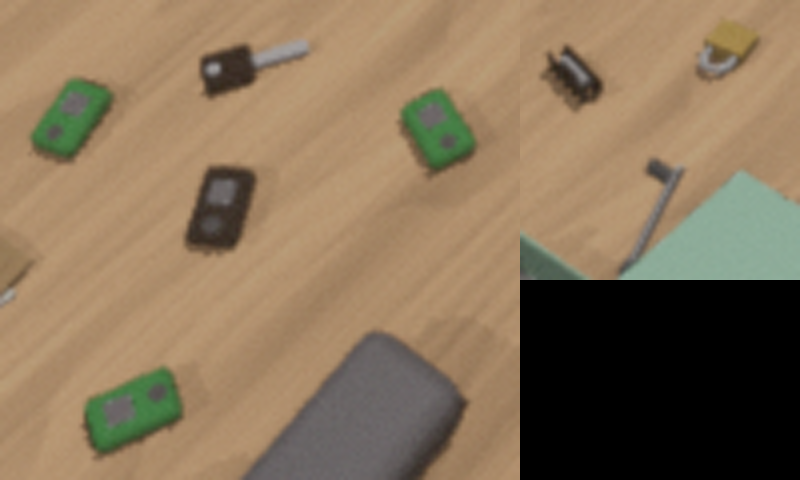

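The crops show the organiser corners, the liner with its tongue pointing at the deck's front edge, and the latch just past upright. The dark block (210,282) has no green on it, so it is the key_cover. Now positions.

```bash
cat > m.py <<'E'
from h import *
S=cam('scene');D=cam('side')
def s(u,v,z): return world(S,285+u/4.4,150+v/4.4,z)[:2]
def d(u,v,z): return world(D,225+u/4.4,150+v/4.4,z)[:2]
def p(n,*a): print(n,*[np.round(x*1000,1) for x in a])
p('deck FL',s(442,35,.06),d(370,492,.06))
p('deck FR',s(148,293,.06),d(415,170,.06))
p('drawer front L',s(190,80,.054),)
p('drawer front R',s(32,212,.054),d(553,193,.054))
for n,a,b in [('tipL',(268,223),(378,258)),('tipR',(230,262),(382,213)),('pFL',(350,212),(326,298)),('pFR',(248,335),(330,178)),('pRR',(390,420),(200,175)),('pRL',(487,290),(188,295))]:
    p(n,s(*a,.063),d(*b,.063))
def k(u,v,z): return world(S,155+u/4,230+v/4,z)[:2]
def q(u,v,z): return world(S,330+(u-520)/4,115+v/4,z)[:2]
p('bike head, tip',k(228,68,.009),k(308,45,.004))
p('cover corners/centre',k(222,205,.013),k(235,170,.013),k(208,245,.013))
p('clip',q(570,70,.015),q(548,58,.01),q(590,90,.01))
p('lock body',q(732,38,.014), 'shackle',q(712,65,.007))
p('latch knob',q(657,167,.1),'tip',q(680,168,.105),'base',q(625,268,.034))
print(get_obs()['tcp_pos'])
E
python3 m.py
```

```text
deck FL [617.8 172.9] [608.9 174.5]
deck FR [602.8 -82.2] [600.8 -81.3]
drawer front L [520.7  53.5]
drawer front R [514.8 -78.3] [507.4 -72.8]
tipL [624.9  -6.5] [619.   -1.9]
tipR [625.2 -40.2] [619.5 -39.8]
pFL [655.1  28.2] [649.4  33. ]
pFR [661.6 -70.9] [656.7 -67.6]
pRR [748.4 -65.7] [743.7 -63.9]
pRL [742.   32.2] [737.7  36.9]
bike head, tip [ 440.5 -283.7] [ 462.4 -241.3]
cover corners/centre [ 508.1 -344.6] [ 497.2 -325.8] [ 520.5 -365.1]
clip [442.4 215.8] [418.6 219.9] [463.6 212.8]Traceback (most recent call last):
  File "m.py", line 17, in <module>
    p('lock body',q(732,38,.014), 'shackle',q(712,65,.007))
    ~^^^^^^^^^^^^^^^^^^^^^^^^^^^^^^^^^^^^^^^^^^^^^^^^^^^^^^
  File "m.py", line 5, in p
    def p(n,*a): print(n,*[np.round(x*1000,1) for x in a])
                           ~~~~~~~~^^^^^^^^^^
    return _wrapfunc(a, 'round', decimals=decimals, out=out)
    return _wrapit(obj, method, *args, **kwds)
    result = getattr(arr, method)(*args, **kwds)
numpy._core._exceptions._UFuncNoLoopError: ufunc 'multiply' did not contain a loop with signature matching types (dtype('<U7000'), dtype('float64')) -> None
```

>>> {"op": "send_rows", "data": {
  "rows": "-1 0 0 0 -10; -1 0 0 0 -10; -1 -34 -50 0 0; -1 -40 -60 0 0; -1 -34 -54 0 0; -1 -34 -54 0 0; -1 -34 -54 0 0; -1 -34 -54 0 0; -1 -34 -54 0 0; -1 -34 -54 0 0"
}}

```text
time: 1.35
tcp_pos: [0.4799, 0.1222, 0.4045]
eef_rot: [180.0, -0.0, 177.6]
force: [1.4, 0.1, -0.4]
opening: 1.003
grasp_force: 0.0
```

>>> {"op": "send_rows", "data": {
  "rows": "-1 -33 -53 0 0; -1 -33 -53 0 0; -1 0 0 0 0; -1 0 0 0 0"
}}

```text
time: 1.85
tcp_pos: [0.5406, 0.0154, 0.4041]
eef_rot: [180.0, -0.1, 177.5]
force: [-0.5, 0.6, 0.0]
opening: 1.002
grasp_force: 0.0
```

```bash
cat >> h.py <<'E'
def rel(x,y,z,yaw=None):
    """tool-frame shift (mm) and spin from here to TCP target (m)"""
    o=get_obs();Rm=R.from_euler('xyz',o['eef_rot'],degrees=True).as_matrix()
    d=Rm.T@(np.array([x,y,z])-o['tcp_pos'])*1000
    s=None if yaw is None else (o['eef_rot'][2]-yaw+180)%360-180
    print('shift',np.round(d,1),'spin(do last)',s,'yaw',o['eef_rot'][2])
def snap(n,name,crop=None,f=1):
    c=cam(n);im=snapshot(n)
    if crop: x0,y0,x1,y1=crop;im=im[y0:y1,x0:x1]
    if f!=1: im=cv2.resize(im,None,fx=f,fy=f,interpolation=cv2.INTER_CUBIC)
    cv2.imwrite(f'pics/{name}.png',im); np.savez(f'{name}.npz',K=c[0],R=c[1],t=c[2])
def load(name):
    d=np.load(f'{name}.npz');return d['K'],d['R'],d['t']
E
python3 - <<'E'
from h import *
o=get_obs();print(o['tcp_pos'],o['eef_rot'],o['time'],o['joints'])
snap('wrist','w1',(60,0,640,400),1.375)
E
```

```text
[0.54059651 0.0154229  0.40413117] [ 1.79969228e+02 -8.28510598e-02  1.77498848e+02] 1.85 [-3.80851389e+00 -1.64275303e+00  9.47556131e+01  2.89141141e-02
  8.69706719e+01 -9.13088888e+01]
```

View pics/w1.png

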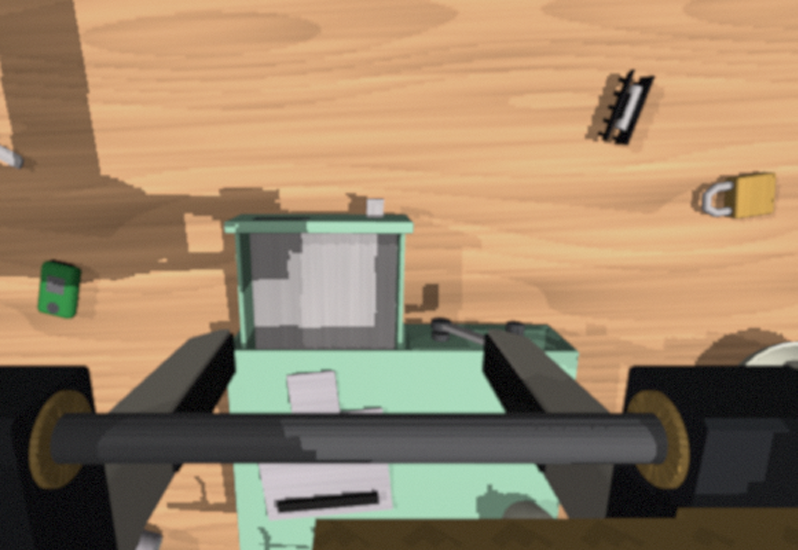

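The wrist view shows the drawer front's top edge running from (225,225) to (412,222), and the deck edge at about y=350. The tongue tip is at (312,373). The latch runs between (440,325) and (515,328), the hair clip is at (628,108) and the padlock body at (755,195).

Run:
```python
from h import *
c=load('w1')
def w(u,v,z): return np.round(world(c,60+u/1.375,v/1.375,z)[:2]*1000,1)
print('front outer top R,L',w(224,219,.054),w(412,217,.054),'inner',w(240,233,.054),w(400,232,.054))
print('catch',w(375,205,.037))
print('deck edge R,L',w(233,350,.06),w(578,350,.06))
print('tongue tip L,R',w(287,376,.063),w(336,370,.063),'base',w(291,412,.063))
print('plate rear',w(268,517,.063),w(394,510,.063))
print('pivot',w(440,328,.034),'knob',w(515,328,.1),w(515,328,.034),w(440,328,.1))
print('clip',w(628,108,.01),'ends',w(630,72,.01),w(622,142,.01))
print('lock',w(755,195,.014),w(735,197,.014),w(776,193,.014),'shackle end',w(703,199,.007))
S=cam('scene')
for y,z,x in [(.07,.034,.595),(.08,.1,.585),(.06,.1,.58)]:
    print(pix(S,[x,y,z]))
print(pix(cam('scene'),[.6,.0,.06]))
```

```text
front outer top R,L [508.2 -76.1] [512.6  54. ] inner [518.4 -66.1] [522.7  45.5]
catch [504.9  29.3]
deck edge R,L [603.1 -79. ] [614.5 173.3]
tongue tip L,R [624.2 -40.7] [621.   -4.4] base [653.8 -40.1]
plate rear [746.5 -66.1] [744.5  35. ]
pivot [602.6  76.7] knob [579.9 113.2] [605.3 135.2] [577.8  65.7]
clip [444.6 220.1] ends [419.8 219.1] [468.7 218. ]
lock [512.5 321.8] [513.4 306.7] [511.7 337.6] shackle end [514.6 287.3]
[354.43910076 183.31139877]
[355.13944891 161.95207638]
[348.61015095 165.6501888 ]
[339.4290342 194.624402 ]
```

>>> {"op": "send_rows", "data": {
  "rows": "1 0 -25 30 0; 1 0 0 30 0; 1 0 0 30 0; 1 0 0 0 0; 1 0 0 0 0; 1 0 0 0 0",
  "grip_force": 4
}}

```text
time: 2.65
tcp_pos: [0.5403, -0.0091, 0.3167]
eef_rot: [-180.0, 0.2, 177.6]
force: [1.0, -0.4, -0.6]
opening: 0.407
grasp_force: 0.0
```

>>> {"op": "send_rows", "data": {
  "rows": "1 0 0 35 0; 1 0 0 35 0; 1 0 0 28 0; 1 0 0 0 0"
}}

```text
time: 3.15
tcp_pos: [0.5389, -0.0094, 0.2154]
eef_rot: [180.0, -0.2, 177.6]
force: [0.8, 0.4, -0.5]
opening: 0.011
grasp_force: 0.0
```

>>> {"op": "send_rows", "data": {
  "rows": "1 8 0 0 0; 1 8 0 0 0; 1 8 0 0 0; 1 8 0 0 0; 1 8 0 0 0; 1 8 0 0 0; 1 4 0 0 0; 1 0 0 0 0"
}}

```text
time: 4.15
tcp_pos: [0.4871, -0.0073, 0.2163]
eef_rot: [180.0, -0.1, 177.6]
force: [0.6, -0.6, -0.2]
opening: 0.004
grasp_force: 0.0
```

>>> {"op": "send_rows", "data": {
  "rows": "1 3 0 0 0; 1 3 0 0 0; 1 0 0 0 0"
}}

```text
time: 4.53
tcp_pos: [0.4815, -0.0071, 0.2165]
eef_rot: [-180.0, -0.1, 177.6]
force: [0.7, -0.6, 0.4]
opening: 0.004
grasp_force: 0.0
```

>>> {"op": "send_rows", "data": {
  "rows": "1 3 0 0 0; 1 3 0 0 0; 1 0 0 0 0"
}}

```text
time: 4.9
tcp_pos: [0.4755, -0.0068, 0.2167]
eef_rot: [-180.0, -0.0, 177.6]
force: [-0.7, 0.1, -0.5]
opening: 0.005
grasp_force: 0.0
```

>>> {"op": "send_rows", "data": {
  "rows": "1 3 0 0 0; 1 0 0 0 0"
}}

```text
time: 5.15
tcp_pos: [0.4737, -0.0068, 0.2171]
eef_rot: [-180.0, 0.2, 177.5]
force: [9.8, -0.4, -7.1]
opening: 0.01
grasp_force: 4.7
```

>>> {"op": "send_rows", "data": {
  "rows": "1 3 0 0 0; 1 0 0 0 0"
}}

```text
time: 5.4
tcp_pos: [0.4725, -0.0068, 0.2178]
eef_rot: [-180.0, 0.6, 177.5]
force: [23.4, -0.1, -18.1]
opening: 0.004
grasp_force: 11.6
```

>>> {"op": "send_rows", "data": {
  "rows": "1 -8 0 0 0; 1 0 0 -40 0; 1 0 0 -40 0; 1 -50 0 0 0; 1 -55 0 0 0; 1 -55 0 0 0; 1 -54 -1 0 0; 1 0 0 25 0; 1 0 0 0 0; 1 0 0 0 0"
}}

```text
time: 6.65
tcp_pos: [0.6911, -0.017, 0.272]
eef_rot: [-180.0, -0.1, 177.6]
force: [-0.2, 0.2, 0.7]
opening: 0.008
grasp_force: 0.0
```

Run:
```python
from h import *
snap('scene','s1',(285,130,465,265),4.4)
rel(.692,-.018,.251,177.5)
```

```text
shift [-0.7 -0.9 21.9] spin(do last) 0.05414803713316019 yaw 177.55414803713316
```

View pics/s1.png

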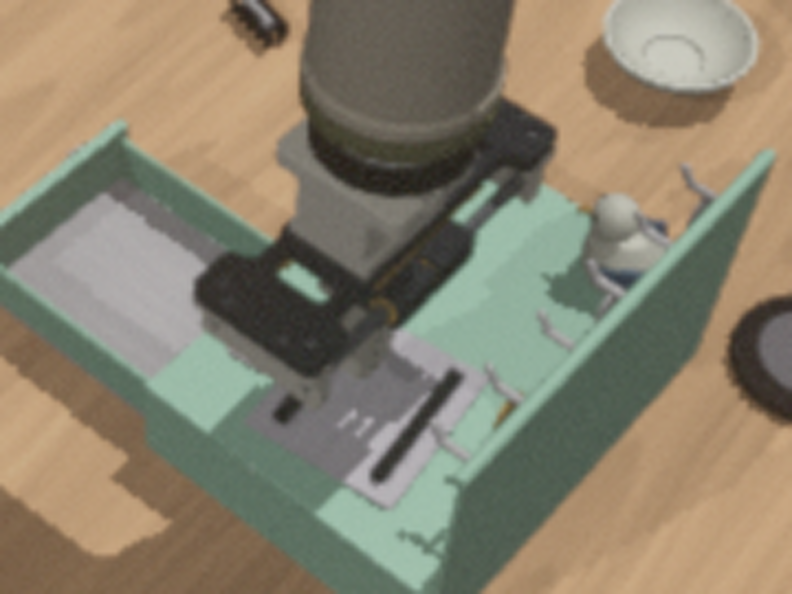

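The drawer is fully out and the closed fingers are above the gap between the battens. Now lower and push.

>>> {"op": "send_rows", "data": {
  "rows": "1 0 0 12 0; 1 0 0 9 0; 1 0 0 0 0; 1 5 0 0 0; 1 5 0 0 0; 1 5 0 0 0; 1 5 0 0 0; 1 5 0 0 0; 1 5 0 0 0; 1 0 0 0 0"
}}

```text
time: 7.95
tcp_pos: [0.6612, -0.0158, 0.2508]
eef_rot: [-180.0, -0.0, 177.6]
force: [0.6, -0.3, 0.4]
opening: 0.007
grasp_force: 0.0
```

>>> {"op": "send_rows", "data": {
  "rows": "1 5 0 0 0; 1 5 0 0 0; 1 5 0 0 0; 1 5 0 0 0; 1 0 0 0 0"
}}

```text
time: 8.57
tcp_pos: [0.6412, -0.0149, 0.2507]
eef_rot: [180.0, -0.0, 177.5]
force: [-0.3, 0.5, -0.9]
opening: 0.002
grasp_force: 0.0
```

>>> {"op": "send_rows", "data": {
  "rows": "1 -3 0 0 0; 1 0 0 -50 0; 1 0 0 -50 0; -0.3 57 0 -10 0; -0.3 57 0 0 0; -0.3 0 0 0 0; -0.3 0 0 0 0"
}}

```text
time: 9.45
tcp_pos: [0.5311, -0.0103, 0.3614]
eef_rot: [-180.0, 0.1, 177.5]
force: [0.3, 0.1, -0.1]
opening: 0.386
grasp_force: 0.0
```

Run:
```python
from h import *
snap('wrist','w2',(170,100,520,360),2.28)
```

```text
(no output)
```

View pics/w2.png

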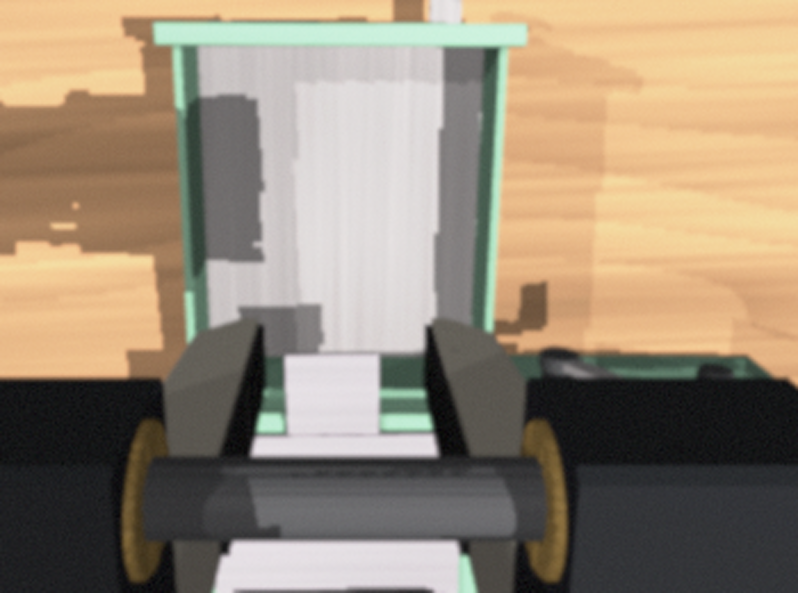

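Run:
```python
from h import *
c=load('w2')
def w(u,v,z): return np.round(world(c,170+u/2.28,100+v/2.28,z)[:2]*1000,1)
print('tip L R',w(284,354,.063),w(380,354,.063),'base',w(287,433,.063),w(381,433,.063))
print('deck edge?',w(264,388,.06),w(430,388,.06),w(264,432,.06),'at .046',w(264,388,.046),w(264,355,.046))
print('front',w(153,24,.054),w(527,24,.054),'inner floor front',w(195,46,.054),w(500,46,.054))
print('floor walls',w(200,300,.012),w(436,300,.012),'wall top inner',w(185,100,.046),w(500,100,.046))
```

```text
tip L R [579.2 -35. ] [580.8   1.4] base [612.4 -35.9] [614.    0.8]
deck edge? [594.3 -43.9] [597.1  20.5] [613.1 -45.2] at .046 [600.9 -45.7] [586.4 -44.7]
front [456.6 -73.9] [462.3  57.2] inner floor front [464.7 -59.9] [469.4  47.8]
floor walls [573.6 -75.4] [578.1  28.5] wall top inner [483.9 -66.8] [489.   49.5]
```

>>> {"op": "send_rows", "data": {
  "rows": "-0.3 -30 -4 0 0; -0.3 -29 0 30 0; -0.3 0 0 40 0; -0.3 0 0 30 0; -0.3 0 0 14 0; -0.3 0 0 5 0; -0.3 0 0 0 0",
  "grip_force": 3.5
}}

```text
time: 10.38
tcp_pos: [0.5902, -0.0168, 0.2427]
eef_rot: [-180.0, 0.1, 177.6]
force: [0.2, -0.0, -0.2]
opening: 0.648
grasp_force: 0.0
```

>>> {"op": "send_rows", "data": {
  "rows": "1 0 0 0 0; 1 0 0 0 0; 1 0 0 0 0; 1 0 0 0 0; 1 0 0 0 0; 1 0 0 0 0",
  "grip_force": 3.5
}}

```text
time: 11.12
tcp_pos: [0.5897, -0.0168, 0.2422]
eef_rot: [-180.0, 0.1, 177.6]
force: [-0.2, -1.4, 4.4]
opening: 0.382
grasp_force: 3.5
```

>>> {"op": "send_rows", "data": {
  "rows": "1 0 0 -8 0; 1 0 0 -10 0; 1 0 0 -12 0; 1 0 0 -15 0; 1 0 0 -15 0; 1 0 0 -15 0; 1 0 0 -15 0; 1 0 0 -15 0; 1 0 0 -15 0; 1 0 0 -15 0"
}}

```text
time: 12.38
tcp_pos: [0.5893, -0.0167, 0.3775]
eef_rot: [180.0, -0.0, 177.6]
force: [-1.7, -0.1, -2.7]
opening: 0.386
grasp_force: 3.5
```

>>> {"op": "send_rows", "data": {
  "rows": "1 0 0 -10 0; 1 0 0 0 0; 1 0 0 0 0; 1 0 0 0 0; 1 0 0 0 0"
}}

```text
time: 13.0
tcp_pos: [0.5894, -0.0167, 0.3861]
eef_rot: [180.0, -0.1, 177.6]
force: [0.3, -1.5, -2.6]
opening: 0.391
grasp_force: 3.5
```

Run:
```python
from h import *
snap('side','d1',(225,150,425,280),4)
```

```text
(no output)
```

View pics/d1.png

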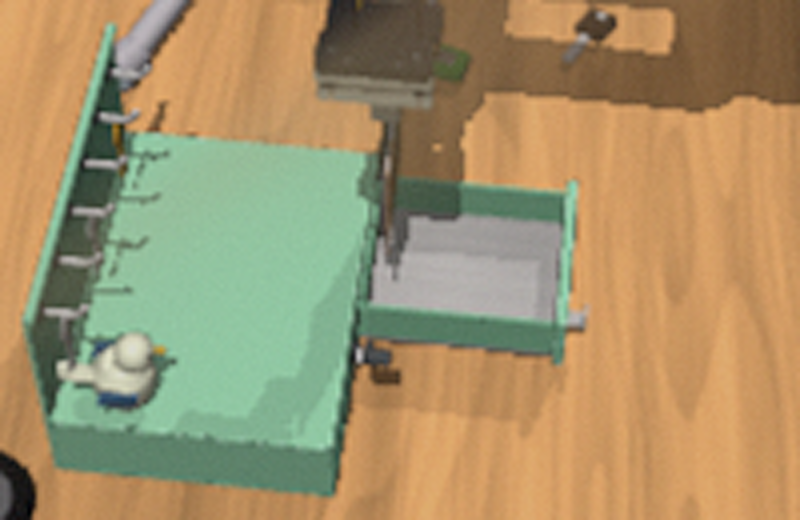

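The board hangs upright in the grip, edge-on at (390,110) to (393,275). Now take it over the front part of the drawer, on the drawer's centreline, and lower it.

>>> {"op": "send_rows", "data": {
  "rows": "1 12 1 0 0; 1 18 1 0 0; 1 20 1 0 0; 1 20 0.5 0 0; 1 18 0 0 0; 1 12 0 0 0; 1 0 0 0 0; 1 0 0 0 0; 1 0 0 0 0"
}}

```text
time: 14.18
tcp_pos: [0.4901, -0.009, 0.3867]
eef_rot: [-180.0, 0.0, 177.6]
force: [-0.1, -0.0, -2.5]
opening: 0.384
grasp_force: 3.5
```

>>> {"op": "send_rows", "data": {
  "rows": "1 0 0 15 0; 1 0 0 20 0; 1 0 0 20 0; 1 0 0 12 0; 1 0 0 0 0"
}}

```text
time: 14.8
tcp_pos: [0.4893, -0.0089, 0.3182]
eef_rot: [180.0, -0.2, 177.6]
force: [0.2, -0.4, -2.3]
opening: 0.386
grasp_force: 3.5
```

>>> {"op": "send_rows", "data": {
  "rows": "1 0 0 4 0; 1 0 0 3 0; 1 0 0 3 0; 1 0 0 0 0"
}}

```text
time: 15.3
tcp_pos: [0.4902, -0.009, 0.3106]
eef_rot: [-180.0, 0.1, 177.6]
force: [-0.7, 0.0, 2.7]
opening: 0.384
grasp_force: 3.5
```

>>> {"op": "send_rows", "data": {
  "rows": "1 -3 0 2 0; 1 -3 0 1 0; 1 0 0 0 0"
}}

```text
time: 15.68
tcp_pos: [0.4964, -0.0092, 0.3077]
eef_rot: [-180.0, 0.1, 177.6]
force: [0.6, -0.0, 4.8]
opening: 0.385
grasp_force: 3.5
```

>>> {"op": "send_rows", "data": {
  "rows": "1 -8 0 0 0; 1 -8 0 1 0; 1 -8 0 2 0; 1 -8 0 3 0; 1 -8 0 4 0; 1 -8 0 4 0; 1 -4 0 2 0; 1 0 0 0 0"
}}

```text
time: 16.68
tcp_pos: [0.5478, -0.0114, 0.2905]
eef_rot: [180.0, -0.0, 177.6]
force: [1.2, 0.6, 2.2]
opening: 0.386
grasp_force: 3.5
```

Run:
```python
from h import *
a=snapshot('side')[170:280,285:425];b=snapshot('scene')[130:240,260:400]
cv2.imwrite('pics/e1.png',cv2.resize(np.hstack([a,b]),None,fx=2.85,fy=2.85,interpolation=cv2.INTER_CUBIC))
```

```text
(no output)
```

View pics/e1.png

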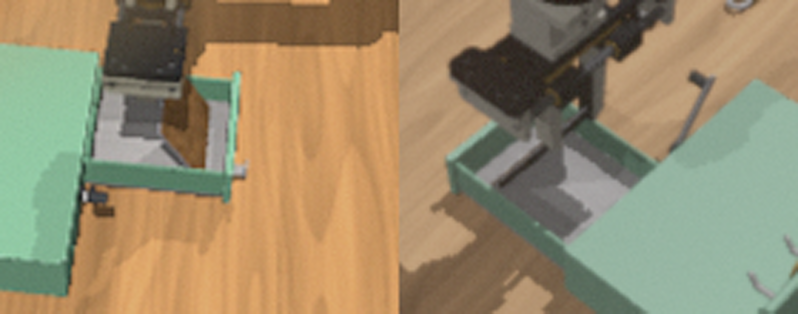

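The board leans as intended, with cork facing the front and its lower edge by the front panel. Continue down the arc.

>>> {"op": "send_rows", "data": {
  "rows": "1 -8 0 4 0; 1 -8 0 5 0; 1 -8 0 6 0; 1 -4 0 7 0; 1 -3 0 8 0; 1 -2 0 8 0; 1 0 0 0 0"
}}

```text
time: 17.65
tcp_pos: [0.5801, -0.0128, 0.2515]
eef_rot: [180.0, -0.1, 177.6]
force: [-0.4, 0.1, -1.5]
opening: 0.386
grasp_force: 3.5
```

>>> {"op": "send_rows", "data": {
  "rows": "1 -2 0 7 0; 1 -2 0 7 0; 1 -2 0 7 0; 1 -1 0 7 0; 1 0 0 0 0"
}}

```text
time: 18.27
tcp_pos: [0.5872, -0.0131, 0.2236]
eef_rot: [180.0, -0.1, 177.6]
force: [-1.1, 0.0, -1.5]
opening: 0.384
grasp_force: 3.5
```

>>> {"op": "send_rows", "data": {
  "rows": "1 0 0 6 0; 1 0 0 6 0; 1 0 0 5 0; 1 0 0 3 0; 1 0 0 0 0"
}}

```text
time: 18.9
tcp_pos: [0.5874, -0.0131, 0.2043]
eef_rot: [180.0, -0.1, 177.6]
force: [-1.9, -0.1, -0.8]
opening: 0.383
grasp_force: 3.5
```

>>> {"op": "send_rows", "data": {
  "rows": "1 0 0 2 0; 1 0 0 1 0; 1 0 0 0 0"
}}

```text
time: 19.27
tcp_pos: [0.5876, -0.0131, 0.2017]
eef_rot: [180.0, -0.0, 177.6]
force: [-0.2, -0.5, -1.3]
opening: 0.385
grasp_force: 3.5
```

>>> {"op": "send_rows", "data": {
  "rows": "0.2 0 0 0 0; -0.1 0 0 0 0; -0.1 0 0 0 0; -0.1 0 0 0 0; -0.1 0 0 -30 0; -0.1 0 0 -40 0; -0.1 0 0 -50 0; -0.1 55 0 -50 0; -0.1 0 0 0 0; -0.1 0 0 0 0"
}}

```text
time: 20.52
tcp_pos: [0.5414, -0.0111, 0.3637]
eef_rot: [-180.0, 0.0, 177.5]
force: [0.5, 0.3, -0.3]
opening: 0.548
grasp_force: 0.0
```

Run:
```python
from h import *
print(get_obs()['tcp_pos'])
snap('wrist','w3',(100,0,640,400),1.48)
```

```text
[ 0.5414038  -0.01113646  0.36369975]
```

View pics/w3.png

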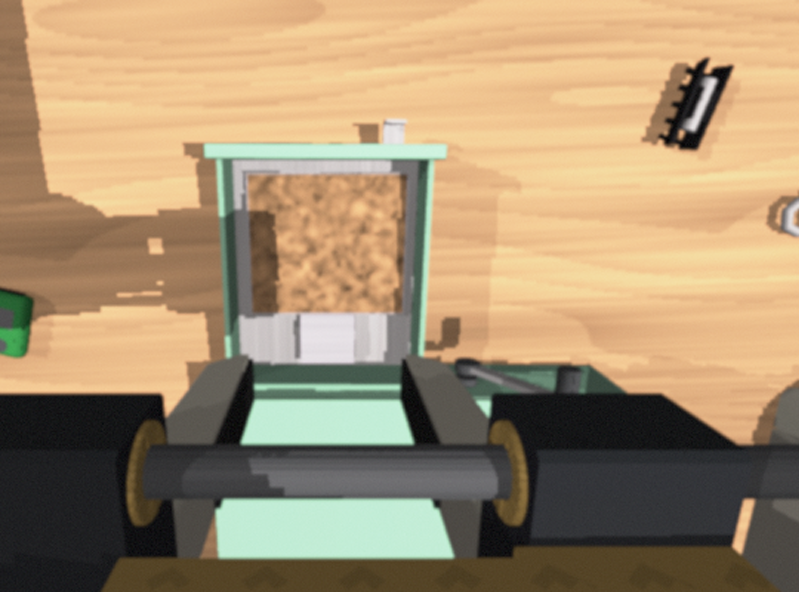

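The liner lies flat, cork up, at (327,243) with its tongue to the rear. The hair clip is at (698,104), and its long axis runs (720,65) to (680,145). Now locate the bits from this view and the side and scene pictures.

Run:
```python
from h import *
c=load('w3')
def w(u,v,z): return np.round(world(c,100+u/1.48,v/1.48,z)[:2]*1000,1)
print('clip',w(698,104,.01),w(720,65,.01),w(680,145,.01))
print('cork corners',w(250,173,.021),w(405,175,.021),w(248,312,.021),w(403,311,.021))
print('lock shackle end',w(775,216,.007))
# objects in side/scene by colour
for n in ('side','scene'):
    im=snapshot(n);C=cam(n);h=cv2.cvtColor(im,cv2.COLOR_BGR2HSV)
    for nm,P in [('key',(.44,-.284,.008)),('cover',(.508,-.345,.013)),('clip',(.443,.218,.012)),('lock',(.512,.32,.01))]:
        u,v=np.round(pix(C,P)).astype(int);r=14
        roi=im[max(v-r,0):v+r,u-r:u+r];hh=h[max(v-r,0):v+r,u-r:u+r]
        m=(roi.max(2)<85) if nm!='lock' else ((hh[...,0]>18)&(hh[...,0]<32)&(hh[...,1]>150))
        k,l,st,ce=cv2.connectedComponentsWithStats(m.astype(np.uint8))
        for i in range(1,k):
            if st[i,4]>12:
                ys,xs=np.where(l==i);e=cv2.fitEllipse(np.c_[xs,ys].astype(np.float32)) if len(xs)>5 else None
                x,y=ce[i]+[u-r,max(v-r,0)]
                print(n,nm,st[i,4],np.round([x,y],1),np.round(world(C,x,y,P[2])[:2]*1000))
```

```text
clip [443.9 220.1] [422.5 230.2] [467.5 212.4]
cork corners [472.7 -54.9] [478.   39.6] [560.5 -63.4] [564.2  37.9]
lock shackle end [514.6 282. ]
side key 36 [373.9 156.1] [ 437. -278.]
side cover 93 [346.  142.1] [ 530. -332.]
side clip 85 [370.9 289.8] [442. 219.]
side lock 146 [343.6 325.3] [510. 324.]
scene key 98 [211.9 247.4] [ 441. -284.]
scene cover 262 [210.1 281.4] [ 508. -345.]
scene clip 55 [334.6 121. ] [391. 243.]
scene clip 60 [343.5 134.3] [448. 214.]
```

>>> {"op": "send_rows", "data": {
  "rows": "-0.6 21.5 45.3 0 0; -0.6 21.5 45.3 0 0; -0.6 21.5 45.3 0 0; -0.6 22 45.3 0 0; -0.6 22 45.3 30 0; -0.6 0 0 30 10; -0.6 0 0 30 9.5; -0.6 0 0 30 0; -0.6 0 0 0 0"
}}

```text
time: 21.8
tcp_pos: [0.4411, 0.2193, 0.2399]
eef_rot: [-179.7, -0.3, 158.1]
force: [0.3, 0.4, -0.1]
opening: 0.801
grasp_force: 0.0
```

Run:
```python
from h import *
print(get_obs()['opening'])
rel(.443,.220,.190,158)
```

```text
0.8006413636134201
shift [-1.7  1.6 49.9] spin(do last) 0.06885543617994472 yaw 158.06885543617994
```

>>> {"op": "send_rows", "data": {
  "rows": "-0.6 -1.5 1 25 0; -0.6 0 0 20 0; -0.6 0 0 5 0; 1 0 0 0 0; 1 0 0 0 0; 1 0 0 0 0; 1 0 0 0 0; 1 0 0 0 0; 1 0 0 0 0; 1 0 0 0 0",
  "grip_force": 8
}}

```text
time: 23.05
tcp_pos: [0.4445, 0.2201, 0.1938]
eef_rot: [-180.0, -0.0, 158.1]
force: [0.7, -0.4, 1.0]
opening: 0.195
grasp_force: 7.9
```

>>> {"op": "send_rows", "data": {
  "rows": "1 0 0 0 0; 1 0 0 -20 0; 1 0 0 -40 0; 1 0 0 -40 0; 1 0 0 0 0"
}}

```text
time: 23.68
tcp_pos: [0.4459, 0.2207, 0.2977]
eef_rot: [179.7, 0.3, 158.1]
force: [-0.1, -0.4, -0.6]
opening: 0.194
grasp_force: 7.9
```

>>> {"op": "send_rows", "data": {
  "rows": "1 0 0 0 -10; 1 0 0 0 -9.5; 1 -12.6 -40.3 0 0; 1 -12.6 -40.3 0 0; 1 -12.6 -40.3 0 0; 1 -12.6 -40.3 0 0; 1 -12.6 -40.3 0 0; 1 0 0 20 0; 1 0 0 20 0; 1 0 0 0 0"
}}

```text
time: 24.92
tcp_pos: [0.4973, 0.0161, 0.2508]
eef_rot: [180.0, -0.3, 177.5]
force: [0.0, 0.1, 0.4]
opening: 0.195
grasp_force: 7.9
```

Run:
```python
from h import *
rel(.500,.0164,.217,177.5)
```

```text
shift [-2.8  0.4 33.8] spin(do last) 0.03081228065255459 yaw 177.53081228065255
```

>>> {"op": "send_rows", "data": {
  "rows": "1 -1 0 15 0; 1 0 0 15 0; 1 0 0 4 0; 1 0 0 0 0; 0.46 0 0 0 0; 0.46 0 0 0 0; 0.46 0 0 -5 0; 0.46 0 0 -30 0; 0.46 0 0 -50 0; 0.46 0 0 0 0"
}}

```text
time: 26.18
tcp_pos: [0.5017, 0.016, 0.3102]
eef_rot: [-180.0, 0.5, 177.6]
force: [0.2, 0.3, 0.6]
opening: 0.269
grasp_force: 0.0
```

```bash
cat > find.py <<'E'
from h import *
import sys
def find(n,P,kind,r=60,off=None):
    """colour blob near world P in wrist view -> centre, axis angle, size (mm) via min-area box"""
    C=cam(n);im=snapshot(n);h=cv2.cvtColor(im,cv2.COLOR_BGR2HSV)
    m={'dark':im.max(2)<75,'brass':(h[...,0]>15)&(h[...,0]<32)&(h[...,1]>150)}[kind].astype(np.uint8)
    k,l,st,ce=cv2.connectedComponentsWithStats(m)
    u0=pix(C,P);print('expected px',u0)
    for i in range(1,k):
        if st[i,4]<40: continue
        ys,xs=np.where(l==i)
        W=np.array([world(C,a,b,P[2])[:2] for a,b in zip(xs,ys)])*1000
        if np.linalg.norm(W.mean(0)-np.array(P[:2])*1000)>r: continue
        (cx,cy),(a,b),t=cv2.minAreaRect(W.astype(np.float32))
        if a<b: a,b,t=b,a,t+90
        print(kind,'mean',np.round(W.mean(0)),'box c',round(cx),round(cy),'size',round(a),round(b),'long axis deg',round((t+90)%180-90))
E
python3 - <<'E'
from h import *
rel(.46,.27,.32,90)
E
```

```text
shift [ 52.4 252.  -10.3] spin(do last) 87.55503362642798 yaw 177.55503362642796
```

>>> {"op": "send_rows", "data": {
  "rows": "0.4 0.5 51 0 0; 0.4 0.5 51 0 0; 0.4 0.5 51 0 0; 0 0.5 51 0 0; 0 0.5 51 0 10; 0 0 0 0 0"
}}

```text
time: 26.92
tcp_pos: [0.5075, 0.274, 0.3041]
eef_rot: [180.0, -0.0, 167.6]
force: [-0.3, -0.4, -0.6]
opening: 0.495
grasp_force: 0.0
```

Run:
```python
from find import *
find('wrist',(.512,.322,.014),'brass')
S=cam('side');s=cam('scene')
print('dish',world(S,276,334,.028),world(s,439,139,.028), 'edges',world(s,421,139,.028),world(S,297,335,.028))
rel(.512,.322,.19,93)
```

```text
expected px [379.84330832 196.37658541]
dish [0.67408745 0.36721886 0.028     ] [0.68001625 0.35825153 0.028     ] edges [0.64036232 0.32571632 0.028     ] [0.62250002 0.36622209 0.028     ]
shift [  6.2  49.5 114. ] spin(do last) 74.74787019491632 yaw 167.74787019491632
```

```bash
sed -i "s/(h\[...,1\]>150)/(h[...,1]>125)\&(im[...,2]>90)/" find.py
python3 - <<'E'
from find import *
im=snapshot('wrist');h=cv2.cvtColor(im,cv2.COLOR_BGR2HSV)
print(h[176:220:5,350:425:8].tolist())
find('wrist',(.512,.322,.014),'brass')
E
```

```text
[[[16, 103, 236], [16, 104, 236], [14, 112, 226], [16, 122, 111], [19, 149, 130], [19, 147, 211], [14, 112, 211], [14, 111, 213], [15, 109, 226], [15, 108, 224]], [[15, 106, 229], [15, 116, 128], [19, 148, 124], [19, 146, 208], [19, 148, 221], [19, 147, 220], [16, 124, 202], [14, 114, 206], [14, 111, 220], [15, 108, 226]], [[14, 113, 201], [13, 60, 119], [20, 143, 224], [19, 147, 219], [19, 147, 221], [19, 147, 221], [19, 145, 202], [14, 113, 207], [14, 112, 208], [14, 110, 220]], [[4, 9, 192], [0, 6, 199], [19, 143, 224], [19, 145, 224], [19, 146, 220], [19, 145, 223], [19, 147, 220], [14, 110, 200], [14, 111, 204], [15, 107, 231]], [[11, 47, 184], [14, 115, 113], [19, 147, 221], [19, 147, 222], [19, 146, 220], [20, 143, 224], [19, 147, 221], [15, 111, 222], [14, 110, 223], [15, 106, 233]], [[14, 111, 199], [14, 110, 137], [19, 148, 188], [19, 148, 221], [19, 147, 218], [19, 146, 222], [19, 147, 219], [14, 109, 217], [14, 111, 215], [15, 106, 230]], [[14, 112, 218], [14, 110, 187], [18, 138, 137], [19, 148, 221], [19, 147, 219], [20, 148, 219], [19, 147, 219], [14, 113, 219], [14, 113, 219], [15, 103, 235]], [[7, 21, 160], [9, 25, 135], [10, 16, 142], [20, 145, 222], [19, 145, 220], [19, 148, 219], [16, 124, 205], [15, 109, 225], [16, 103, 235], [16, 102, 236]], [[7, 12, 196], [0, 9, 205], [13, 95, 199], [19, 147, 220], [16, 123, 212], [15, 107, 228], [17, 100, 237], [17, 99, 237], [17, 99, 236], [16, 104, 235]]]
expected px [383.80978779 195.47424739]
brass mean [511. 322.] box c 511 322 size 34 30 long axis deg 6
```

>>> {"op": "send_rows", "data": {
  "rows": "0 6 46 0 0; 0 0 0 0 10.2; 0 0 0 0 10.2; 0 0 0 0 10.2; 0 0 0 0 10.2; 0 0 0 20 10.2; 0 0 0 20 10.2; 0 0 0 20 10.2; 0 0 0 0 0; 0 0 0 0 0"
}}

```text
time: 28.32
tcp_pos: [0.5127, 0.3165, 0.2456]
eef_rot: [180.0, -0.0, 96.4]
force: [-1.1, -0.3, 0.4]
opening: 0.5
grasp_force: 0.0
```

Run:
```python
from find import *
print(get_obs()['opening'])
rel(.511,.322,.190,96)
```

```text
0.4997155365864591
shift [ 5.7 -1.2 55.6] spin(do last) 0.3515481447236084 yaw 96.35154814472362
```

>>> {"op": "send_rows", "data": {
  "rows": "0 5.5 -1 25 0; 0 0 0 25 0; 0 0 0 5 0; 0 0 0 0 0; 1 0 0 0 0; 1 0 0 0 0; 1 0 0 0 0; 1 0 0 0 0; 1 0 0 0 0; 1 0 0 0 0",
  "grip_force": 12
}}

```text
time: 29.58
tcp_pos: [0.5113, 0.3228, 0.1911]
eef_rot: [179.9, -0.0, 96.2]
force: [-0.7, -1.5, 5.4]
opening: 0.342
grasp_force: 12.0
```

>>> {"op": "send_rows", "data": {
  "rows": "1 0 0 -20 0; 1 0 0 -40 0; 1 0 0 -40 0; 1 0 0 0 0; 1 0 0 0 0"
}}

```text
time: 30.2
tcp_pos: [0.5105, 0.3225, 0.2899]
eef_rot: [-180.0, 0.0, 96.2]
force: [-0.1, -0.2, -1.6]
opening: 0.34
grasp_force: 12.0
```

>>> {"op": "send_rows", "data": {
  "rows": "1 0 0 -20 -10.2; 1 0 0 0 -10.2; 1 0 0 0 -10.2; 1 0 0 0 -10.2; 1 0 0 0 -10.2; 1 0 0 0 -10.2; 1 0 0 0 -10.2; 1 0 0 0 -10; 1 0 0 0 0; 1 0 0 0 0"
}}

```text
time: 31.45
tcp_pos: [0.5103, 0.3224, 0.3087]
eef_rot: [-179.9, -0.1, 177.3]
force: [-1.4, 0.2, -0.1]
opening: 0.346
grasp_force: 12.0
```

Run:
```python
from h import *
rel(.544,.0085,.310,177.5)
```

```text
shift [ -48.3 -312.    -1.1] spin(do last) -0.1748270785761008 yaw 177.3251729214239
```

>>> {"op": "send_rows", "data": {
  "rows": "1 -6.9 -44.5 0 0; 1 -6.9 -44.5 0 0; 1 -6.9 -44.5 0 0; 1 -6.9 -44.5 0 0; 1 -6.9 -44.5 0 0; 1 -6.9 -44.5 0 0; 1 -6.9 -45 0 0; 1 0 0 30 0; 1 0 0 20 0; 1 0 0 0 0"
}}

```text
time: 32.7
tcp_pos: [0.5445, 0.0087, 0.2576]
eef_rot: [180.0, -0.3, 177.4]
force: [-1.0, -0.1, -1.4]
opening: 0.344
grasp_force: 12.0
```

Run:
```python
from h import *
print(get_obs()['opening'],get_obs()['force'])
rel(.544,.0085,.214,177.5)
```

```text
0.3439138089502743 [-0.97705605 -0.06075332 -1.37441613]
shift [ 0.3 -0.2 43.6] spin(do last) -0.10322103659262893 yaw 177.39677896340737
```

>>> {"op": "send_rows", "data": {
  "rows": "1 0 0 25 0; 1 0 0 14 0; 1 0 0 4 0; 1 0 0 0 0; 0.2 0 0 0 0; 0.2 0 0 0 0; 0.2 0 0 -5 0; 0.2 0 0 -30 0; 0.2 0 0 -50 0; 0.2 0 0 0 0"
}}

```text
time: 33.95
tcp_pos: [0.5476, 0.0086, 0.3075]
eef_rot: [-180.0, 0.5, 177.6]
force: [0.7, 0.4, -0.3]
opening: 0.399
grasp_force: 0.0
```

Run:
```python
from h import *
print(get_obs()['opening'],get_obs()['force'])
rel(.480,-.26,.33,177.5)
```

```text
0.39925780411989115 [ 0.68974044  0.41470472 -0.27364408]
shift [  55.8 -271.3  -23. ] spin(do last) 0.05015991276303566 yaw 177.55015991276304
```

>>> {"op": "send_rows", "data": {
  "rows": "0 6 -45 -4 0; 0 6 -45 -4 0; 0 6 -45 -4 0; 0 6 -45 -4 0; 0 6 -45 -4 0; 0 6 -46 0 0; 0 0 0 0 0; 0 0 0 0 0"
}}

```text
time: 34.95
tcp_pos: [0.4979, -0.2601, 0.3211]
eef_rot: [179.9, -0.0, 177.5]
force: [-0.3, 0.3, 0.9]
opening: 0.499
grasp_force: 0.0
```

Run:
```python
from find import *
print(get_obs()['tcp_pos'])
find('wrist',(.508,-.345,.013),'dark')
find('wrist',(.440,-.284,.009),'dark')
snap('wrist','w4',(100,0,560,345),1.74)
```

```text
[ 0.49790091 -0.26008484  0.32114734]
expected px [222.85846571 213.82821319]
expected px [287.72645663 129.9380936 ]
dark mean [ 440. -282.] box c 440 -283 size 28 24 long axis deg 58
```

View pics/w4.png

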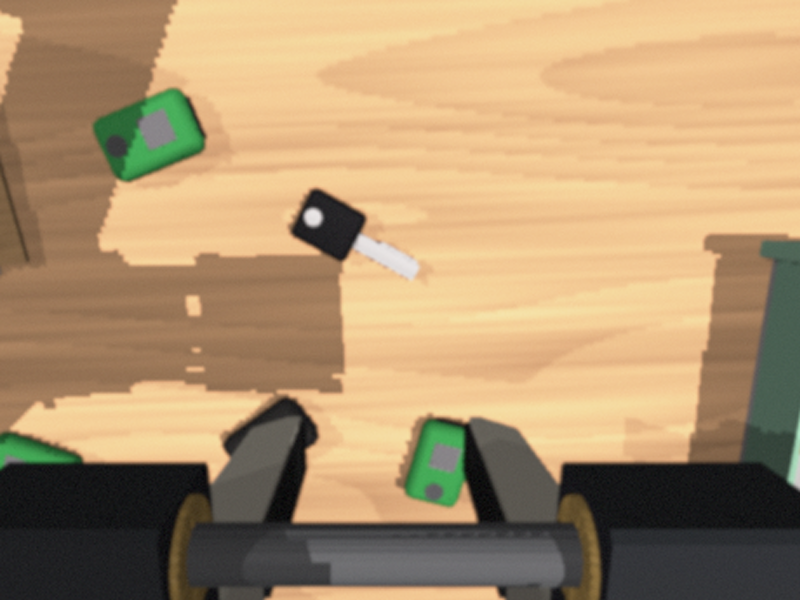

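The key is at (330,225) with its blade towards (415,268). The dark cover has been knocked from where it was and now shows at about (272,428), half behind the finger. The green look-alikes are at (150,135), (440,460) and (35,450). I'll move forward to see the dark one freely.

>>> {"op": "send_rows", "data": {
  "rows": "0 -40 -15 0 0; 0 -40 -15 0 0; 0 0 0 0 0; 0 0 0 0 0"
}}

```text
time: 35.6
tcp_pos: [0.5768, -0.2928, 0.3213]
eef_rot: [180.0, -0.1, 177.6]
force: [-0.5, -0.5, 0.6]
opening: 0.497
grasp_force: 0.0
```

Run:
```python
from find import *
c=load('w4')
def w(u,v,z): return np.round(world(c,100+u/1.74,v/1.74,z)*1000)
print(w(270,430,.013),'key',w(330,225,.009),w(355,241,.009),w(415,268,.004))
print(get_obs()['tcp_pos'])
p=world(c,100+270/1.74,430/1.74,.013)
find('wrist',tuple(p),'dark',40)
snap('wrist','w5',(100,0,560,345),1.74)
```

```text
[ 541. -319.   13.] key [ 440. -282.    9.] [ 448. -271.    9.] [ 462. -242.    4.]
[ 0.57675967 -0.29281924  0.32131302]
expected px [286.84177059 157.30830986]
dark mean [ 548. -321.] box c 548 -320 size 45 28 long axis deg -56
```

View pics/w5.png

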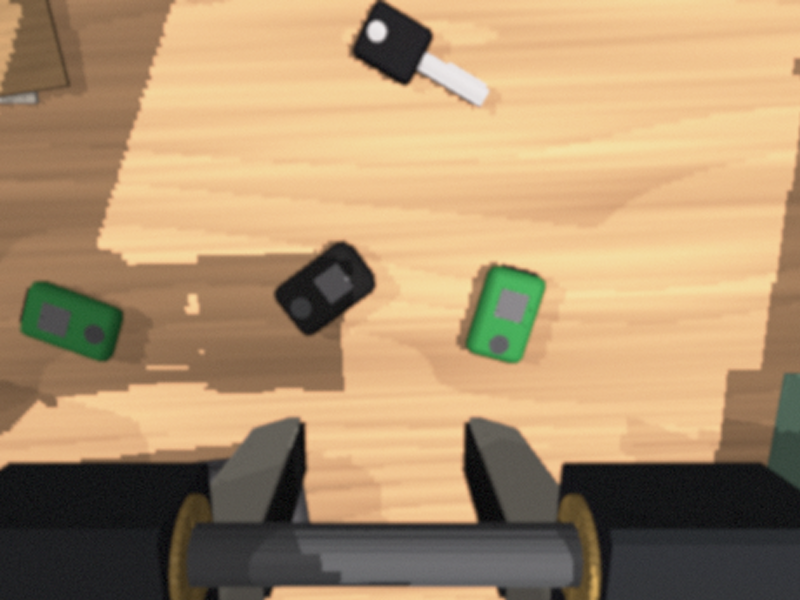

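The cover (dark, no green on it) is at (325,288), 45 x 28 mm, with its long axis at -56 degrees. The green ones are at (507,313) and (72,320), clear of the fingers.

>>> {"op": "send_rows", "data": {
  "rows": "0 28 -28 0 0; 0 0 0 20 10.6; 0 0 0 20 10.6; 0 0 0 20 10.6; 0 0 0 10 10.6; 0 0 0 0 10.6; 0 0 0 0 0.6; 0 0 0 0 0"
}}

```text
time: 36.7
tcp_pos: [0.5474, -0.3205, 0.2525]
eef_rot: [180.0, 0.1, 124.2]
force: [0.5, 0.1, -0.4]
opening: 0.499
grasp_force: 0.0
```

Run:
```python
from find import *
rel(.548,-.320,.191,124)
```

```text
shift [ 0.1  0.8 61.5] spin(do last) 0.17809767789808006 yaw 124.17809767789808
```

>>> {"op": "send_rows", "data": {
  "rows": "0 0 0.5 30 0; 0 0 0 25 0; 0 0 0 6 0; 0 0 0 0 0; 1 0 0 0 0; 1 0 0 0 0; 1 0 0 0 0; 1 0 0 0 0; 1 0 0 0 0; 1 0 0 0 0",
  "grip_force": 10
}}

```text
time: 37.95
tcp_pos: [0.5484, -0.3207, 0.1921]
eef_rot: [180.0, 0.1, 124.0]
force: [-0.6, -0.2, 5.9]
opening: 0.322
grasp_force: 10.0
```

>>> {"op": "send_rows", "data": {
  "rows": "1 0 0 -20 0; 1 0 0 -40 -10.6; 1 0 0 -40 -10.6; 1 0 0 -10 -10.6; 1 0 0 0 -10.6; 1 0 0 0 -10.6; 1 0 0 0 -0.6; 1 0 0 0 0; 1 0 0 0 0"
}}

```text
time: 39.08
tcp_pos: [0.5479, -0.3203, 0.301]
eef_rot: [-180.0, 0.0, 177.4]
force: [-0.3, 1.6, 0.2]
opening: 0.325
grasp_force: 10.0
```

Run:
```python
from find import *
print(get_obs()['opening'])
# cover target u=-38,v=-20
print(535-38*.999-20*.0436, -11.2+38*.0436-20)
rel(.496,-.0295,.30,177.5)
```

```text
0.3250571130804734
496.166 -29.5432
shift [ 65.  288.2   1. ] spin(do last) -0.0876204252813011 yaw 177.4123795747187
```

>>> {"op": "send_rows", "data": {
  "rows": "1 10.8 48 0 0; 1 10.8 48 0 0; 1 10.8 48 0 0; 1 10.8 48 0 0; 1 10.8 48 0 0; 1 10.8 48 0 0; 1 0 0 25 0; 1 0 0 20 0; 1 0 0 0 0; 1 0 0 0 0"
}}

```text
time: 40.33
tcp_pos: [0.4958, -0.03, 0.2566]
eef_rot: [-180.0, 0.0, 177.5]
force: [0.4, 0.9, 0.2]
opening: 0.316
grasp_force: 10.0
```

Run:
```python
from find import *
print(get_obs()['opening'])
rel(.496,-.0295,.215,177.5)
```

```text
0.31623526942944724
shift [-0.1  0.5 41.6] spin(do last) -0.0003975440704948596 yaw 177.4996024559295
```

>>> {"op": "send_rows", "data": {
  "rows": "1 0 0 22 0; 1 0 0 15 0; 1 0 0 5 0; 1 0 0 0 0; 0.24 0 0 0 0; 0.24 0 0 0 0; 0.24 0 0 -5 0; 0.24 0 0 -30 0; 0.24 0 0 -50 0; 0.24 0 0 0 0"
}}

```text
time: 41.58
tcp_pos: [0.4974, -0.0301, 0.3041]
eef_rot: [-179.9, 0.5, 177.6]
force: [0.8, -0.1, 0.1]
opening: 0.379
grasp_force: 0.0
```

Run:
```python
from find import *
print(get_obs()['force'])
rel(.440,-.282,.32,121)
```

```text
[ 0.79732485 -0.10048009  0.05346942]
shift [  46.5 -254.1  -16.1] spin(do last) 56.55406433536058 yaw 177.55406433536058
```

>>> {"op": "send_rows", "data": {
  "rows": "0.1 7.7 -42.3 0 0; 0.1 7.7 -42.3 0 0; 0.1 7.7 -42.3 0 0; 0.1 7.7 -42.3 0 0; 0.1 7.7 -42.3 0 0; 0.1 8 -42.5 0 0; 0.1 0 0 0 10.6; 0.1 0 0 0 10.6; 0.1 0 0 0 10.6; 0.1 0 0 0 10.6"
}}

```text
time: 42.82
tcp_pos: [0.438, -0.2815, 0.2981]
eef_rot: [-180.0, -0.1, 134.8]
force: [-0.2, -0.1, -0.3]
opening: 0.453
grasp_force: 0.0
```

>>> {"op": "send_rows", "data": {
  "rows": "0.1 0 0 0 10.6; 0.1 0 0 0 10.6; 0.1 0 0 20 10.6; 0.1 0 0 20 10.6; 0.1 0 0 20 10.6; 0.1 0 0 0 10.6; 0.1 0 0 0 10.6; 0.1 0 0 0 0; 0.1 0 0 0 0"
}}

```text
time: 43.95
tcp_pos: [0.4381, -0.2815, 0.2386]
eef_rot: [-180.0, -0.0, 61.2]
force: [-0.8, -0.5, -0.8]
opening: 0.451
grasp_force: 0.0
```

Run:
```python
from find import *
print(get_obs()['opening'])
find('wrist',(.44,-.282,.009),'dark',30)
rel(.440,-.282,.1885,61)
```

```text
0.45058321134095286
expected px [321.988999   229.34589549]
dark mean [ 441. -281.] box c 440 -282 size 29 24 long axis deg 59
shift [ 0.5  1.8 50.1] spin(do last) 0.15369179315598558 yaw 61.15369179315598
```

>>> {"op": "send_rows", "data": {
  "rows": "0.1 0.5 1.5 25 0; 0.1 0 0 20 0; 0.1 0 0 5 0; 0.1 0 0 0 0; 1 0 0 0 0; 1 0 0 0 0; 1 0 0 0 0; 1 0 0 0 0; 1 0 0 0 0; 1 0 0 0 0",
  "grip_force": 8
}}

```text
time: 45.25
tcp_pos: [0.4401, -0.2822, 0.1896]
eef_rot: [179.9, 0.0, 61.0]
force: [-0.7, 0.2, 6.2]
opening: 0.277
grasp_force: 8.0
```

>>> {"op": "send_rows", "data": {
  "rows": "1 0 0 -20 0; 1 0 0 -40 0; 1 0 0 -40 0; 1 0 0 -10 10.6; 1 0 0 0 10.6; 1 0 0 0 10.6; 1 0 0 0 10.6; 1 0 0 0 10.6; 1 0 0 0 10.5; 1 0 0 0 0"
}}

```text
time: 46.5
tcp_pos: [0.4396, -0.2819, 0.2986]
eef_rot: [-180.0, 0.0, -2.5]
force: [-0.4, -0.3, -0.3]
opening: 0.28
grasp_force: 8.0
```

Run:
```python
from find import *
print(get_obs()['opening'])
# key head target u=8,v=-24
X=535+6*.999-22*.0436; Y=-11.2-6*.0436-22; print(X,Y)
rel(X/1000,Y/1000,.30,-2.5)
```

```text
0.2795654989471176
540.0348 -33.4616
shift [  89.5 -252.5   -1.4] spin(do last) 0.015942976046630974 yaw -2.484057023953378
```

>>> {"op": "send_rows", "data": {
  "rows": "1 15 -42 0 0; 1 15 -42 0 0; 1 15 -42 0 0; 1 15 -42 0 0; 1 15 -42 0 0; 1 14.5 -42.5 0 0; 1 0 0 25 0; 1 0 0 20 0; 1 0 0 0 0; 1 0 0 0 0"
}}

```text
time: 47.75
tcp_pos: [0.5407, -0.0338, 0.2545]
eef_rot: [180.0, -0.0, -2.4]
force: [0.1, -0.6, 0.1]
opening: 0.279
grasp_force: 8.0
```

Run:
```python
from find import *
print(get_obs()['opening'])
rel(.540,-.0335,.224,-2.5)
```

```text
0.2793258364952255
shift [-0.7 -0.3 30.5] spin(do last) 0.05415484599751608 yaw -2.4458451540024915
```

>>> {"op": "send_rows", "data": {
  "rows": "1 0 0 20 0; 1 0 0 10 0; 1 0 0 0 0; 0.3 0 0 0 0; 0.3 0 0 0 0; 0.3 0 0 -10 0; 0.3 0 0 -30 0; 0.3 0 0 -40 0; 0.3 -50 0 0 0; 0.3 -50 0 0 0"
}}

```text
time: 49.0
tcp_pos: [0.44, -0.0292, 0.3055]
eef_rot: [180.0, -0.1, -2.5]
force: [-0.8, -0.4, 0.0]
opening: 0.351
grasp_force: 0.0
```

>>> {"op": "send_rows", "data": {
  "rows": "1 -55 0 0 0; 1 -40 5 0 0; 1 0 0 0 0; 1 0 0 0 0; 1 0 0 0 0"
}}

```text
time: 49.62
tcp_pos: [0.3462, -0.03, 0.3043]
eef_rot: [180.0, -0.0, -2.5]
force: [0.2, -0.5, -0.0]
opening: 0.005
grasp_force: 0.0
```

Run:
```python
from find import *
o=get_obs();print(o['tcp_pos'],o['opening'])
for n in('side','wrist'):
    find(n,(.53,-.01,.03),'dark',75); find(n,(.53,-.01,.03),'brass',75)
snap('wrist','w6',(0,0,640,400),1)
rel(.433,-.008,.206,-2.5)
```

```text
[ 0.34622619 -0.03001564  0.3043138 ] 0.0048259490222032336
expected px [341.80405697 215.23501928]
dark mean [539. -29.] box c 538 -31 size 27 26 long axis deg 3
dark mean [493. -26.] box c 493 -27 size 44 33 long axis deg -4
dark mean [498.  17.] box c 498 16 size 49 26 long axis deg -1
expected px [341.80405697 215.23501928]
brass mean [543.   9.] box c 539 9 size 47 41 long axis deg 86
expected px [275.9880767  -68.95842322]
dark mean [484.  23.] box c 485 22 size 16 9 long axis deg -2
dark mean [485.   9.] box c 484 9 size 16 7 long axis deg -1
dark mean [480. -30.] box c 481 -31 size 32 19 long axis deg 87
expected px [276.00030928 -69.46461172]
shift [ 86.4 -25.7  97.5] spin(do last) -0.035936455456152316 yaw -2.535936455456149
```

>>> {"op": "send_rows", "data": {
  "rows": "1 40 -13 30 0; 1 40 -13 40 0; 1 0 0 27 0; 1 0 0 0 0; 1 5 0 0 0; 1 5 0 0 0; 1 5 0 0 0; 1 6 0 0 0; 1 6 0 0 0; 1 6 0 0 0",
  "grip_force": 10
}}

```text
time: 51.12
tcp_pos: [0.4597, -0.009, 0.2067]
eef_rot: [180.0, 0.0, -2.5]
force: [-2.1, -0.6, 1.6]
opening: 0.005
grasp_force: 1.1
```

>>> {"op": "send_rows", "data": {
  "rows": "1 6 0 0 0; 1 7 0 0 0; 1 7 0 0 0; 1 8 0 0 0; 1 8 0 0 0; 1 8 0 0 0; 1 8 0 0 0; 1 8 0 0 0; 1 8 0 0 0; 1 8 0 0 0"
}}

```text
time: 52.38
tcp_pos: [0.5358, -0.0124, 0.2067]
eef_rot: [180.0, 0.0, -2.5]
force: [-2.1, -2.5, -0.9]
opening: 0.004
grasp_force: 1.1
```

Pushing at about 2 N, so nothing is jamming. Carry on to the stop, expected near x = 0.592.

>>> {"op": "send_rows", "data": {
  "rows": "1 8 0 0 0; 1 8 0 0 0; 1 8 0 0 0; 1 8 0 0 0; 1 8 0 0 0; 1 6 0 0 0; 1 3 0 0 0; 1 0 0 0 0"
}}

```text
time: 53.38
tcp_pos: [0.5848, -0.0145, 0.2071]
eef_rot: [-180.0, -0.1, -2.5]
force: [0.3, 0.0, 0.2]
opening: 0.005
grasp_force: 0.0
```

>>> {"op": "send_rows", "data": {
  "rows": "1 3 0 0 0; 1 3 0 0 0; 1 0 0 0 0"
}}

```text
time: 53.75
tcp_pos: [0.5901, -0.0147, 0.2068]
eef_rot: [-180.0, 0.1, -2.5]
force: [-6.0, 0.0, 4.6]
opening: 0.006
grasp_force: 2.6
```

>>> {"op": "send_rows", "data": {
  "rows": "1 3 0 0 0; 1 0 0 0 0"
}}

```text
time: 54.0
tcp_pos: [0.5913, -0.0147, 0.2067]
eef_rot: [-180.0, 0.5, -2.5]
force: [-22.3, 1.0, 18.3]
opening: 0.003
grasp_force: 11.1
```

>>> {"op": "send_rows", "data": {
  "rows": "1 -8 0 0 0; 1 -10 0 0 0; 1 0 0 -50 0; 1 0 0 -50 0; 1 -40 0 0 0; 1 -40 0 0 0; 1 -40 0 0 0; 1 0 0 0 0; 1 0 0 0 0"
}}

```text
time: 55.12
tcp_pos: [0.4558, -0.0089, 0.3074]
eef_rot: [180.0, -0.1, -2.6]
force: [-0.5, 0.2, -0.2]
opening: 0.006
grasp_force: 0.0
```

Run:
```python
from h import *
from scipy.optimize import least_squares
obs=[(load('w1'),60+515/1.375,328/1.375),(load('w3'),100+569/1.48,378/1.48),(cam('scene'),364.2,156.7)]
f=lambda P:np.concatenate([pix(c,P)-[u,v] for c,u,v in obs])
r=least_squares(f,[.58,.11,.09]);print('knob',r.x*1000,np.round(r.fun,1))
obs=[(load('w1'),60+440/1.375,326/1.375),(load('w3'),100+465/1.48,368/1.48)]
r=least_squares(lambda P:np.concatenate([pix(c,P)-[u,v] for c,u,v in obs]),[.58,.11,.05]);print('pivot',r.x*1000,np.round(r.fun,1))
S=snapshot('scene');D=snapshot('side')
a=cv2.resize(S[135:265,270:420],(450,390),interpolation=cv2.INTER_CUBIC);b=cv2.resize(D[180:280,265:365],(350,390),interpolation=cv2.INTER_CUBIC)
cv2.imwrite('pics/f.png',np.hstack([a,b]))
o=get_obs();print(o['tcp_pos'])
```

```text
knob [585.49447645 117.1300097   88.23604532] [-0.   1.1  0.1 -0.9 -0.4  0.1]
pivot [603.63294244  77.90670191  26.75106016] [ 0. -0. -0.  0.]
[ 0.45628155 -0.00895086  0.30725344]
```

>>> {"op": "send_rows", "data": {
  "rows": "1 30.5 -40.4 0 0; 1 30.5 -40.4 0 0; 1 30.5 -40.4 0 0; 1 30.5 -40.4 0 0; 1 0 0 0 0; 1 0 0 20 0; 1 0 0 20 0; 1 0 0 5 0; 1 0 0 0 0"
}}

```text
time: 56.35
tcp_pos: [0.584, 0.1466, 0.261]
eef_rot: [180.0, 0.1, -2.6]
force: [0.8, 0.5, -0.0]
opening: 0.003
grasp_force: 0.0
```

>>> {"op": "send_rows", "data": {
  "rows": "1 0 6 0 0; 1 0 8 0 0; 1 0 8 0 0; 1 0 8 0 0; 1 0 8 0 0; 1 0 8 0 0; 1 0 8 0 0; 1 0 8 0 0; 1 0 8 0 0; 1 0 0 0 0"
}}

```text
time: 57.6
tcp_pos: [0.5813, 0.0765, 0.2617]
eef_rot: [180.0, 0.0, -2.6]
force: [0.0, -0.1, 0.8]
opening: 0.004
grasp_force: 0.0
```

>>> {"op": "send_rows", "data": {
  "rows": "1 0 8 0 0; 1 0 8 0 0; 1 0 0 0 0; 1 0 -10 0 0; 1 0 0 -30 0; 1 0 0 -20 0; 1 0 25 0 0; 1 0 25 0 0; 1 0 0 0 0; 1 0 0 0 0"
}}

```text
time: 58.85
tcp_pos: [0.579, 0.0218, 0.312]
eef_rot: [-180.0, -0.0, -2.6]
force: [0.2, 0.1, 0.0]
opening: 0.005
grasp_force: 0.0
```

Run:
```python
from h import *
print(get_obs()['tcp_pos'],get_obs()['opening'])
C=cam('side');S=cam('scene')
im=snapshot('side');sc=snapshot('scene')
# knob predicted pixels vs angle
for a in (128,90,60,50,40,0):
    t=np.radians(a);P=[.598-.017,.077-.066*np.cos(np.radians(180-a)) if 0 else .077-.066*np.cos(t),.034+.066*np.sin(t)]
    u=pix(C,P);v=pix(S,P)
    g=lambda I,q:I[int(q[1])-1:int(q[1])+2,int(q[0])-1:int(q[0])+2].mean((0,1)).round()
    print(a,np.round(u),g(im,u),np.round(v),g(sc,v))
```

```text
[0.57898083 0.02184157 0.31204865] 0.005351692770767758
128 [321. 239.] [ 86. 134. 180.] [362. 157.] [119. 154. 187.]
90 [322. 224.] [ 96. 113. 132.] [353. 162.] [115. 150. 182.]
60 [323. 216.] [41. 42. 41.] [345. 172.] [ 80.  98. 115.]
50 [323. 215.] [47. 59. 70.] [342. 176.] [ 97. 123. 149.]
40 [324. 214.] [47. 59. 70.] [340. 180.] [120. 155. 187.]
0 [324. 219.] [ 54.  83. 112.] [336. 195.] [116. 150. 182.]
```

>>> {"op": "send_rows", "data": {
  "rows": "1 0 -11 0 0; 1 0 0 20 0; 1 0 0 10 0; 1 0 2 6 0; 1 0 4 6 0; 1 0 4 6 0; 1 0 3 6 0; 1 0 2 6 0; 1 0 2 6 0; 1 0 0 0 0"
}}

```text
time: 60.2
tcp_pos: [0.578, 0.0152, 0.2443]
eef_rot: [-180.0, 0.1, -2.6]
force: [-1.1, 0.1, 0.0]
opening: -0.0
grasp_force: 0.0
```

>>> {"op": "send_rows", "data": {
  "rows": "1 0 2 5 0; 1 0 1 5 0; 1 0 1 4 0; 1 0 0 2 0; 1 0 0 0 0"
}}

```text
time: 60.82
tcp_pos: [0.5783, 0.0114, 0.2295]
eef_rot: [-180.0, 0.0, -2.5]
force: [-0.6, -0.1, -0.5]
opening: 0.005
grasp_force: 0.0
```

>>> {"op": "send_rows", "data": {
  "rows": "1 0 0 2 0; 1 0 0 2 0; 1 0 0 0 0"
}}

```text
time: 61.2
tcp_pos: [0.5786, 0.0113, 0.2262]
eef_rot: [180.0, -0.0, -2.5]
force: [-0.5, -0.7, 3.2]
opening: 0.001
grasp_force: 1.6
```

>>> {"op": "send_rows", "data": {
  "rows": "1 0 0 2 0; 1 0 0 0 0"
}}

```text
time: 61.45
tcp_pos: [0.5788, 0.0113, 0.2256]
eef_rot: [180.0, -0.1, -2.5]
force: [-6.2, -0.1, 15.7]
opening: 0.006
grasp_force: 7.7
```

The latch met its stop exactly at the level height (tip at 40 mm). Retract and take the last look.

>>> {"op": "send_rows", "data": {
  "rows": "1 0 0 -10 0; 1 0 0 -40 0; 1 0 0 -50 0; 1 -50 0 -20 0; 1 -50 0 -30 0; 1 -50 0 0 0; 1 -50 0 0 0; 1 0 0 0 0; 1 0 0 0 0"
}}

```text
time: 62.58
tcp_pos: [0.3789, 0.0202, 0.3744]
eef_rot: [180.0, -0.1, -2.6]
force: [0.5, 0.0, 0.0]
opening: 0.011
grasp_force: 0.0
```

Run:
```python
from h import *
S=snapshot('scene');D=snapshot('side');W=snapshot('wrist')
r=lambda I,w,h:cv2.resize(I,(w,h),interpolation=cv2.INTER_CUBIC)
top=np.hstack([r(S[120:250,290:440],400,346),r(D[165:295,225:375],400,346)])
bot=np.hstack([r(W,400,250),r(S,400,250)])
cv2.imwrite('pics/g.png',np.vstack([top,bot]))
```

```text
(no output)
```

View pics/g.png

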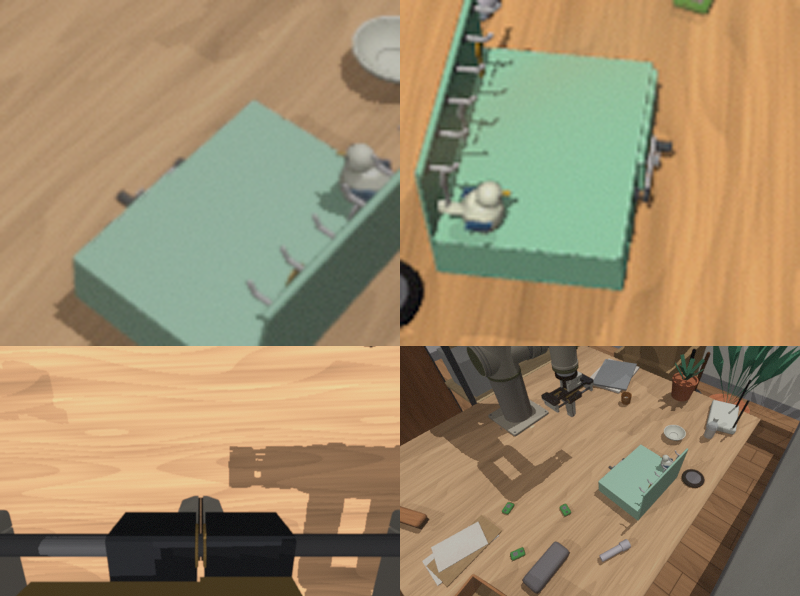

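The drawer is shut and the latch lies level across its front: side crop (655,150) to (645,195), with the knob at the right end. Only the green look-alikes remain on the table, and the bird, dish and case stand as before.

```bash
python3 -c "
from bench import *
print(finish_job())"
```

```text
the job is handed in; nothing more can be done
None
```

The job is done and handed in at about 63 s: the liner lies cork side up in the drawer with all four bits on it, the drawer is shut and the latch is level in its catch. The bird, dish and glasses case look undisturbed in the final picture.

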